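Snap the retaining clip into the gearbox shaft groove

ROBOT

A 6-joint arm with a two-finger parallel gripper is mounted at the origin on the work surface. World frame = base frame: x ahead of the robot, y to its left, z up, the work surface at z = 0. Lengths are in m, angles in rad, forces in N, time in s.
With the tool pointing down it reaches from about 0.35 to 0.975 m from the base axis. Payload 4.9 kg.
Tool frame: the origin (TCP) lies between the finger pads; the fingertips stand 14 mm ahead of it and the grasp point (between the pads) lies 5 mm behind it (manip.tcp_to_tips is the distance from the TCP to the fingertips, in m); z points along the fingers, y is the line along which they close (so a half turn about z gives the same grasp; the last joint's range is limited). The gripper opens to 85 mm and grips with 20 to 120 N. Pads are 22 mm wide; open, the fingers measure 114 mm over their backs; the gripper's body (76 mm by 85 mm) begins 54 mm behind the grasp point. The pads swing forward as they close: fully open they stand 13 mm farther back than shut.
Start: joints at [1.082, 0.053, 1.613, -0, 1.476, -0.119], TCP at [0.226, 0.583, 0.245] pointing down, gripper open.
Joint ranges: [-3.01, 3.01], [-1.01, 2.22], [0.06, 2.58], [-1.02, 4.17], [0.09, 2.62], [-3.14, 3.14]. Speed limits (rad/s): [2.57, 2.57, 3.14, 3.14, 3.14, 3.14].

INTERFACE

Orientations are given as a unit quaternion [w, x, y, z].
In Python, from plant import manip gives the robot as it stands.
- The arm moves only by the tool servo_tool, never from a script. Its argument "moves" is a list that holds one entry, the list of rows, each a list of 7 numbers: the shift along the tool's x, y, z in mm, then the turn, a rotation vector about the tool's x, y, z in degrees, then the finger opening in mm, from 0 to 85.4. In form: [[[x, y, z, ax, ay, az, fingers], ...]]. A call has 1 to 12 rows; each row shifts and turns the commanded pose from where the row before left it, along the tool's axes as they then stand; what a row does not reach is not made up. A row lasts 1/8 s, in which the tool goes at most 62.5 mm and 10.7 degrees, less where a joint would pass 70% of its speed; a pose out of reach is approached as far as the arm can. A call with a gripper value outside its range is refused whole. The fingers move at their own pace and stop on an object; the grip force is fixed at half the most. Time passes only in rows, so rows that do not move let the fingers close. It gives the time, the measured TCP pose, the force, the opening and the grip force at its end, in the units of the state.
- manip.state(): the state, without advancing time (a new reading comes with each control period).
- manip.grab_frame(name): name is "scene" or "top"; returns a dict with "image" (400x640x3 uint8, blue, green, red), "mtx" (3x3 intrinsics, pixels), "eye" and "rotation" of the camera in the world. Camera axes: x right, y down, z forward; pixel columns grow to the right and rows downward; lengths in m; the calibration is good to about 2 mm. A picture is of the moment at which its call begins. There is no depth.
- manip.job_done(): hands the job in; it is judged then, once.
The state is a dict: "time": time; "joint_pos": joint angles; "joint_vel": joint speeds; "joint_efforts": joint torques, N m; "tool_pos": TCP position; "tool_rot": TCP orientation; "contact_force": force on the tool from outside, world axes, zero at the start; "ft_torque": the same for the moment, N m; "gripper_width": opening from 0.0 (shut) to 1.0 (fully open); "grasp_force": force on a finger pad.
Only numpy, scipy, OpenCV 4.12 (cv2) and the standard library are available. Lean on these libraries where they do the work, as an engineer would, in place of code of your own. Each camera call takes 0.05 s, during which the arm holds its last target. There are 200 camera calls.

TASK

Take the spring clip by its orange lug out of the blue rack and snap it from above, mouth down, into the groove of the gearbox shaft until it is fully home around the groove's core with both jaws closed again; then let go. The shaft stands out of its bearings by a different amount each time, so feel for the groove and press gently: a downward push of 25 N is safe, but the contact load between clip and shaft or housing must never pass 40 N. Leave the gear, socket and tin where they stand.

Things in the scene. Friction and masses are not known exactly. Their poses are not given: they have to be found in the camera images.
- clip: Loose C-shaped spring clip, 70 g, brass-coloured, 6 mm thick, 36 mm wide, orange lug on top. Origin: centre of its bore. y: bore axis (through the thickness); x: jaw to jaw; z: up to the lug; the mouth (23.5 mm) opens to -z. Crown's inner face z = +13.5 mm. Jaws end in nibs of radius 3 mm at x = +-14.8, z = -6.9 mm. Starts mouth down in the rack's slot, may lean 0.08 rad.
- clip_lug (a point): Centre of the clip's orange grip lug: 10 mm thick (y), 24 mm wide (x), 27 mm high, from 19 to 46 mm above the bore centre. Grip it from above across its 10 mm. This point lies 32.5 mm above the bore centre; axes as the clip's. Keep the fingertips 20 mm or more above the bore centre to clear the 36 mm shaft when home.
- jaw_l (a joint): Opening angle of the clip's jaw at -x, rad: 0 closed, 0.16 widest, sprung shut. Passing the groove's core takes about 0.06; it shuts again to near 0 when home.
- jaw_r (a joint): The same for the jaw at +x.
- rack: Fixed blue rack, base 100 x 70 x 12 mm, origin at the centre of its underside. A slot along x, 66 mm long and 8 mm wide, between two walls whose top is 36 mm above the bench; the slot floor is 12 mm above the bench. The clip stands on its nibs in it, its x along the rack's x (yaw the same), bore centre 22 mm above the bench.
- stand: Fixed gearbox end housing on a blue base plate (100 x 245 x 12 mm, y = -60 to +185 mm); origin on the underside, below groove_in. Aluminium housing at y = +85 to +165 mm, 110 mm wide, 139 mm high; flange and bolts stand out to y = +79 mm. A level steel shaft, 36 mm diameter, leaves it along -y, axis 90 mm above the bench.
- groove_in (a point): Point on the shaft axis, 90 mm above the bench: the groove's centre if the shaft were pushed fully in; axes as stand (y along the shaft to the housing). The shaft stands out, so the true groove lies 6 to 28 mm from here towards -y, differently each time, and stays there (40 N to shift). Groove 9 mm wide, core diameter 26 mm, between 36 mm lands; its centre is 24.5 mm from the free end.
- shaft_top (a point): Top of the 36 mm shaft above groove_in, 108 mm above the bench. Bore centre of the clip above the shaft axis: 22 mm with the nibs resting on a land, 13 mm with the nibs in the groove on its core, 0 (about 0.6 mm below) when home. Snapping over the oiled core takes about 6 to 14 N straight down; then the crown meets the core.
- gear: Loose steel gear, 62 mm across, 26 mm high, standing flat; origin at the centre of its underside. Leave it.
- socket: Loose steel socket, 34 mm diameter, 50 mm high; origin at the centre of its underside. Leave it.
- tin: Loose round tin with red label, 60 mm diameter, 60 mm high; origin at the centre of its underside. Leave it.
Mind the look-alikes: they are no part of the job. Of the things shaped like the clip, the brass one is meant.

How it is judged:
On the way:
1. The clip has been lifted clear of the rack (height (world z) of clip above 0.075 m), for 0.1 s.
At the end, for the whole second after the job is handed in: The released clip rests in the groove: bore centre within 3 mm of the shaft axis sideways and in height, 2.5 to 31.5 mm from groove_in towards -y, bore axis within 0.15 rad of the shaft's, both jaws below 0.03 rad, slower than 10 mm/s (x of clip in the frame of groove_in between -0.003 and 0.003 m and z of clip in the frame of groove_in between -0.003 and 0.003 m and y of clip in the frame of groove_in between -0.0315 and -0.0025 m and angle between the y axis of clip and the y axis of stand, either way round below 0.15 rad and value of joint each of jaw_l, jaw_r below 0.03 rad and linear speed of clip below 0.01 m/s and contact force between clip and the fingers below 0.1 N); the robot touches nothing.
It fails at once if The contact load between the clip and the shaft or housing passes 40 N (contact force between clip and stand above 40 N).
It fails at once if The gear, the socket or the tin is moved by more than 15 mm (distance of any of gear, socket, tin from where it was at the start of the episode above 0.015 m).
It also fails if it takes over 58 s, if anything falls off the work surface, if the arm or the gripper's body presses on something with over 40 N, if the wrist force passes 120 N, or if a joint passes its speed limit or range.

## Working session

There is one attempt and no reset: what is moved stays moved. The work goes in short steps, Python scripts to look and compute and a tool call to move; the robot and the scene stay as the last step left them, time stands still between calls to the robot, and variables do not carry over. Pictures are saved under pics/ and viewed, at most 10 in all, crops included, and the job is handed in when it is done.

Besides the shell and the picture viewer there is one more tool, called after "Request:" as name(argument=value, ...) on one line, values as JSON. servo_tool: Moves the arm, as the interface text tells. Its arguments: {"type":"object","properties":{"moves":{"type":"array"}},"required":["moves"]}

```bash
mkdir -p pics; cat > h.py <<'E'
import numpy as np, cv2
from plant import manip
def ray(f,u,v):
    K=np.array(f["mtx"]);R=np.array(f["rotation"]).reshape(3,3)
    d=R@np.linalg.solve(K,[u,v,1.]);return np.array(f["eye"]),d/np.linalg.norm(d)
def onz(f,u,v,z):
    e,d=ray(f,u,v);return e+d*(z-e[2])/d[2]
def px(f,p):
    K=np.array(f["mtx"]);R=np.array(f["rotation"]).reshape(3,3)
    q=K@(R.T@(np.array(p)-np.array(f["eye"])));return q[:2]/q[2]
def tri(f1,a,f2,b):
    (e1,d1),(e2,d2)=ray(f1,*a),ray(f2,*b)
    s=np.linalg.lstsq(np.c_[d1,-d2],e2-e1,rcond=None)[0]
    p,q=e1+d1*s[0],e2+d2*s[1];return (p+q)/2,np.linalg.norm(p-q)
E
python3 - <<'E'
from h import *
for n in("scene","top"):
    f=manip.grab_frame(n);cv2.imwrite(f"pics/{n}0.png",f["image"]);print(n,f["eye"],f["rotation"],f["mtx"])
s=manip.state();print(s)
E
```

```text
scene [ 0.87021278 -0.49686803  0.76435882] [-0.29008725  0.8998144   0.31192117 -0.09427946] [[438.48211313   0.         319.23627727]
 [  0.         438.48211313 192.80983523]
 [  0.           0.           1.        ]]
top [ 0.47295821 -0.11301531  0.95940147] [-0.03649726  0.71095788 -0.70041896  0.05118722] [[495.76199889   0.         317.45903868]
 [  0.         495.76199889 203.04563887]
 [  0.           0.           1.        ]]
{'time': 0.1, 'joint_pos': array([ 1.08197989e+00,  5.33163408e-02,  1.61413775e+00,  4.65413324e-05,
        1.47604667e+00, -1.18996911e-01]), 'joint_vel': array([ 0.00036009, -0.00226725, -0.00386704,  0.0008703 ,  0.00127545,
        0.00083857]), 'joint_efforts': array([ 1.30021992e-03, -3.94898164e+01, -3.71366251e+01, -6.66319897e-05,
        3.89067951e-03,  1.99048799e-05]), 'tool_pos': array([0.22563516, 0.58227017, 0.24418146]), 'tool_rot': array([-3.07603726e-04,  1.83859940e-01,  9.82951989e-01, -9.03403163e-04]), 'contact_force': array([ 0.33281977, -0.46337141, -0.01420019]), 'ft_torque': array([0.01860049, 0.01461061, 0.01346358]), 'grasp_force': 0.0, 'gripper_width': 1.0014579663684933}
```

View pics/scene0.png

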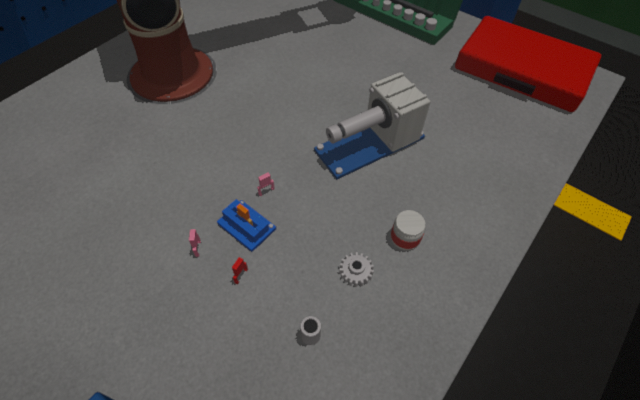

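View pics/top0.png

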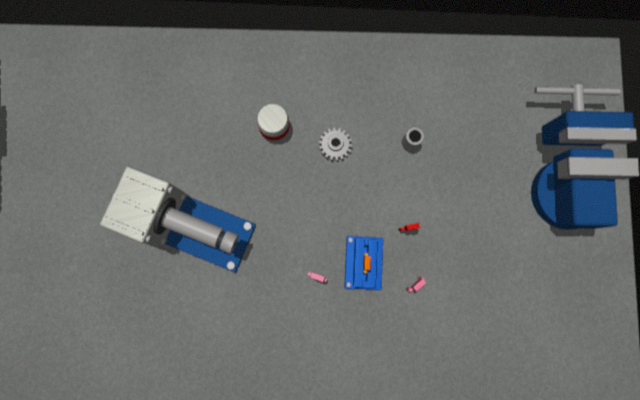

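The scene picture shows the blue rack with an orange lug at (243,212), the stand's shaft running from (333,133) to (385,115), the tin at (408,230), the gear at (356,268) and the socket at (311,330). In the top picture the rack is at (364,263), the shaft end at (232,242) and the housing at (137,205).

Candidates for the clip in the top picture:
- pink at (317,277)
- pink at (417,286)
- red at (410,228)
- brass with orange lug in the rack slot at (366,262)

I choose the last one, as described, and will check it in a crop.

```bash
sed -i 's/R=np.array(f\["rotation"\]).reshape(3,3)/R=Rot.from_quat(np.roll(f["rotation"],-1)).as_matrix()/; 1a from scipy.spatial.transform import Rotation as Rot' h.py
cat >> h.py <<'E'
def blob(m,box):
    x0,y0,x1,y1=box;k=np.zeros_like(m,bool);k[y0:y1,x0:x1]=m[y0:y1,x0:x1]
    v,u=np.nonzero(k);return u,v
def masks(im):
    b,g,r=[im[...,i].astype(int) for i in range(3)]
    return dict(orange=(r>150)&(g>60)&(g<0.75*r)&(b<80)&(g>b+30), blue=(b>90)&(b>r+50))
E
python3 - <<'E'
from h import *
F={n:manip.grab_frame(n) for n in("scene","top")}
T=F["top"];S=F["scene"]
box={"scene":(210,190,290,255),"top":(335,230,395,300)}
sb={"scene":(305,120,430,185),"top":(155,180,265,280)}
c={}
for n,f in F.items():
    M=masks(f["image"]);u,v=blob(M["orange"],box[n]);c[n]=(u.mean(),v.mean());print(n,"orange",len(u),c[n],u.min(),u.max(),v.min(),v.max())
    u,v=blob(M["blue"],box[n]);r=cv2.minAreaRect(np.c_[u,v].astype(np.float32))
    print("rack",r,[onz(f,*p,.012).round(4) for p in cv2.boxPoints(r)])
    u,v=blob(M["blue"],sb[n]);r=cv2.minAreaRect(np.c_[u,v].astype(np.float32));print("plate",[(p.round(1),onz(f,*p,.012).round(4)) for p in cv2.boxPoints(r)])
print(tri(T,c["top"],S,c["scene"]))
a=cv2.resize(T["image"][225:300,335:395],None,fx=5,fy=5,interpolation=cv2.INTER_CUBIC)
b=cv2.resize(T["image"][185:275,150:260],(458,375),interpolation=cv2.INTER_CUBIC)
cv2.imwrite("pics/c1.png",np.hstack([a,b]))
E
```

```text
scene orange 40 (np.float64(242.25), np.float64(208.25)) 238 247 205 212
rack ((244.93902587890625, 223.4512176513672), (51.381168365478516, 33.889705657958984), 38.65980529785156) [array([ 0.4233, -0.2541,  0.012 ]), array([ 0.4107, -0.1808,  0.012 ]), array([ 0.5284, -0.1876,  0.012 ]), array([ 0.5358, -0.2572,  0.012 ])]
plate [(array([314.6, 147.2], dtype=float32), array([0.4592, 0.0253, 0.012 ])), (array([409. , 104.3], dtype=float32), array([0.5542, 0.2812, 0.012 ])), (array([423.8, 136.7], dtype=float32), array([0.6378, 0.2092, 0.012 ])), (array([329.4, 179.6], dtype=float32), array([ 0.5417, -0.0276,  0.012 ]))]
top orange 72 (np.float64(366.77777777777777), np.float64(262.7083333333333)) 364 369 255 271
rack ((363.5824890136719, 262.6855773925781), (37.09805679321289, 53.17237091064453), 2.602562189102173) [array([ 0.4297, -0.184 ,  0.012 ]), array([ 0.53  , -0.1879,  0.012 ]), array([ 0.5279, -0.259 ,  0.012 ]), array([ 0.4275, -0.2541,  0.012 ])]
plate [(array([172.6, 246.7], dtype=float32), array([0.5034, 0.1412, 0.012 ])), (array([192.3, 198.3], dtype=float32), array([0.5965, 0.1083, 0.012 ])), (array([255. , 223.7], dtype=float32), array([ 0.5495, -0.013 ,  0.012 ])), (array([235.3, 272.2], dtype=float32), array([0.4574, 0.0213, 0.012 ]))]
(array([ 0.47826533, -0.22032021,  0.0687212 ]), np.float64(0.00034840812427563793))
```

View pics/c1.png

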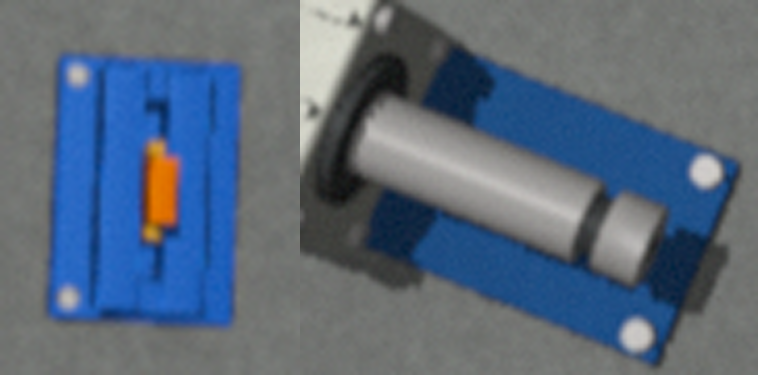

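The crop confirms the choice: a brass clip with an orange lug standing in the blue slot, about (366,262). The groove shows as a dark band near (219,240) in the top picture. Next I measure the shaft's axis and groove edges.

```bash
python3 - <<'E'
from h import *
T=manip.grab_frame("top");S=manip.grab_frame("scene")
def shaft(f,a,b,zs):
    # a,b: approx centre-line pixels; perpendicular profiles give edges, then line fit
    im=f["image"].astype(np.float32);sat=im.max(2)-im.min(2);g=im.mean(2)
    a,b=np.array(a,float),np.array(b,float);d=(b-a)/np.linalg.norm(b-a);n=np.array([-d[1],d[0]])
    m=((g>105)&(sat<40)).astype(np.float32)
    pts=[];w=[]
    for t in np.linspace(0.05,.95,30):
        s=np.linspace(-16,16,161);p=a+t*(b-a)+s[:,None]*n
        q=cv2.remap(m,p[:,0].astype(np.float32)[None],p[:,1].astype(np.float32)[None],cv2.INTER_LINEAR)[0]>.5
        lab=np.split(np.nonzero(q)[0],np.nonzero(np.diff(np.nonzero(q)[0])>1)[0]+1)
        lab=[l for l in lab if len(l) and l[0]<=90 and l[-1]>=70]
        if lab: l=max(lab,key=len);pts.append(a+t*(b-a)+s[l].mean()*n);w.append(s[l[-1]]-s[l[0]])
    w=np.array(w);pts=np.array(pts);k=abs(w-np.median(w))<1.5
    vx,vy,x,y=cv2.fitLine(pts[k].astype(np.float32),cv2.DIST_HUBER,0,.01,.01).ravel()
    print("width px",np.median(w),k.sum(),"line",x,y,vx,vy)
    d2=np.array([vx,vy]);d2*=np.sign(d2@d);c=np.array([x,y])
    L=np.linalg.norm(b-a)+14;t0=(a-c)@d2
    t=np.arange(t0-14,t0+L,.5);p=c+t[:,None]*d2
    q=cv2.remap(g,p[:,0].astype(np.float32)[None],p[:,1].astype(np.float32)[None],cv2.INTER_LINEAR)[0]
    for ti,pi,qi in zip(t,p,q):
        if ti<t0+34: print("(%.1f,%.1f)%d"%(*pi,qi),end=" ")
    print();return c,d2
c,d=shaft(T,(232,243),(170,216),0);P=[onz(T,*(c+s*d),.09) for s in(-25,25)];v=P[1]-P[0];print("top axis",P,np.degrees(np.arctan2(v[1],v[0])))
e,e2=shaft(S,(335,132),(378,117),0);P=[onz(S,*(e+s*e2),.09) for s in(-20,20)];v=P[1]-P[0];print("scene axis",P,np.degrees(np.arctan2(v[1],v[0])))
E
```

```text
width px 18.4 26 line 197.66663 229.06776 0.92555153 0.37862164
(244.9,248.4)41 (244.5,248.2)40 (244.0,248.0)39 (243.5,247.8)40 (243.1,247.6)40 (242.6,247.5)38 (242.1,247.3)36 (241.7,247.1)35 (241.2,246.9)37 (240.8,246.7)38 (240.3,246.5)38 (239.8,246.3)40 (239.4,246.1)41 (238.9,245.9)41 (238.4,245.7)40 (238.0,245.6)40 (237.5,245.4)40 (237.1,245.2)41 (236.6,245.0)40 (236.1,244.8)38 (235.7,244.6)41 (235.2,244.4)42 (234.7,244.2)42 (234.3,244.0)41 (233.8,243.9)53 (233.3,243.7)80 (232.9,243.5)108 (232.4,243.3)136 (232.0,243.1)164 (231.5,242.9)173 (231.0,242.7)179 (230.6,242.5)178 (230.1,242.3)178 (229.6,242.2)179 (229.2,242.0)180 (228.7,241.8)178 (228.3,241.6)176 (227.8,241.4)175 (227.3,241.2)175 (226.9,241.0)175 (226.4,240.8)172 (225.9,240.6)170 (225.5,240.4)169 (225.0,240.3)167 (224.6,240.1)166 (224.1,239.9)165 (223.6,239.7)163 (223.2,239.5)160 (222.7,239.3)150 (222.2,239.1)134 (221.8,238.9)114 (221.3,238.7)95 (220.9,238.6)81 (220.4,238.4)77 (219.9,238.2)74 (219.5,238.0)74 (219.0,237.8)73 (218.5,237.6)76 (218.1,237.4)82 (217.6,237.2)102 (217.2,237.0)128 (216.7,236.8)152 (216.2,236.7)173
[... 1793 characters left out ...]
7 (349.8,122.9)147 (350.3,122.8)147 (350.7,122.6)147 (351.2,122.4)147 (351.7,122.3)147 (352.2,122.1)147 (352.6,121.9)147 (353.1,121.8)147 (353.6,121.6)147 (354.0,121.4)147 (354.5,121.3)147 (355.0,121.1)147 (355.4,120.9)147 (355.9,120.7)147 (356.4,120.6)147 (356.9,120.4)147 (357.3,120.2)147 (357.8,120.1)147 (358.3,119.9)147 (358.7,119.7)146 (359.2,119.6)146 (359.7,119.4)146 (360.2,119.2)147 (360.6,119.0)147 (361.1,118.9)147 (361.6,118.7)146 (362.0,118.5)146 (362.5,118.4)146 (363.0,118.2)147 (363.4,118.0)147 (363.9,117.9)147 (364.4,117.7)146 (364.9,117.5)146 (365.3,117.3)146 
scene axis [array([0.50125715, 0.0366675 , 0.09      ]), array([0.54069096, 0.11990214, 0.09      ])] 64.64996086518887
```

```bash
python3 - <<'E'
from h import *
T=manip.grab_frame("top")
A=np.array
g=[onz(T,*p,.108) for p in((222,239),(217.1,237))];print("groove edges",g,np.linalg.norm(g[0]-g[1]),"mid",(g[0]+g[1])/2)
e=onz(T,232.9,243.5,.108);print("end",e,np.linalg.norm(e-(g[0]+g[1])/2))
im=T["image"].astype(np.float32);c=A([197.667,229.068]);d=A([.92555,.37862]);n=A([-d[1],d[0]])
for t in(-12,0,12,32):
    s=np.arange(-15,15.1,1);p=(c+t*d+s[:,None]*n).astype(np.float32)
    q=cv2.remap(im,p[:,0][None],p[:,1][None],cv2.INTER_LINEAR)[0];print(t,[(int(a),int(x.mean()),int(x[0]-x[2])) for a,x in zip(s,q)])
y=A([.363,.932,0]);x=A([.932,-.363,0])
# predicted silhouette px for axis from plate
for o in(-.018,.018):
    P=A([.5164,.0374,.09])+.045*y; print("pred",((px(T,P+o*x)-c)@n))
E
```

```text
groove edges [array([0.51474513, 0.03224554, 0.108     ]), array([0.51803435, 0.04071283, 0.108     ])] 0.00908372133838136 mid [0.51638974 0.03647918 0.108     ]
end [0.50734809 0.01342432 0.108     ] 0.024764457917949
-12 [(-15, 69, 85), (-14, 63, 81), (-13, 56, 76), (-12, 52, 65), (-11, 60, 38), (-10, 84, 11), (-9, 109, 0), (-8, 123, -2), (-7, 133, -3), (-6, 141, -2), (-5, 148, -3), (-4, 155, -5), (-3, 160, -4), (-2, 169, -4), (-1, 178, -4), (0, 185, -4), (1, 180, -3), (2, 167, -3), (3, 157, -3), (4, 153, -3), (5, 149, -3), (6, 141, -1), (7, 135, -1), (8, 124, -2), (9, 108, -1), (10, 85, 8), (11, 63, 37), (12, 50, 57), (13, 47, 62), (14, 47, 60), (15, 53, 66)]
0 [(-15, 80, 104), (-14, 80, 104), (-13, 82, 101), (-12, 81, 100), (-11, 83, 78), (-10, 95, 30), (-9, 110, 1), (-8, 124, -3), (-7, 133, -2), (-6, 143, -3), (-5, 149, -3), (-4, 154, -4), (-3, 161, -3), (-2, 170, -5), (-1, 179, -5), (0, 187, -3), (1, 181, -3), (2, 168, -4), (3, 157, -4), (4, 152, -4), (5, 148, -4), (6, 142, -3), (7, 133, -3), (8, 123, -3), (9, 108, -1), (10, 86, 8), (11, 67, 41), (12, 67, 86), (13, 77, 100), (
[... 291 characters left out ...]
 167, -4), (3, 159, -4), (4, 152, -4), (5, 147, -3), (6, 142, -4), (7, 135, -2), (8, 121, -1), (9, 110, -2), (10, 84, 3), (11, 62, 36), (12, 63, 74), (13, 73, 95), (14, 79, 102), (15, 78, 103)]
32 [(-15, 81, 107), (-14, 81, 107), (-13, 81, 105), (-12, 81, 102), (-11, 85, 71), (-10, 91, 22), (-9, 106, 0), (-8, 120, -3), (-7, 132, -3), (-6, 138, -3), (-5, 143, -3), (-4, 149, -3), (-3, 156, -3), (-2, 163, -4), (-1, 169, -4), (0, 173, -2), (1, 173, -3), (2, 168, -3), (3, 158, -5), (4, 150, -4), (5, 145, -3), (6, 136, -3), (7, 128, -4), (8, 118, -2), (9, 103, 0), (10, 83, 19), (11, 73, 61), (12, 78, 92), (13, 81, 102), (14, 82, 103), (15, 83, 103)]
pred 10.428809883340715
pred -10.379828959604456
```

Request:
servo_tool(moves=[[[-20,-50,0,0,0,0,85],[-30,-50,0,0,0,0,60],[-35,-45,0,0,0,0,40],[-35,-45,0,0,0,0,40],[-40,-45,0,0,0,0,40],[-40,-45,0,0,0,0,40],[-40,-45,0,0,0,0,40],[-40,-45,0,0,0,0,40],[-40,-45,0,0,0,0,40],[-40,-45,0,0,0,0,40],[-40,-45,0,0,0,0,40],[-40,-45,5,0,0,0,40]]])

```text
time: 1.85
tool_pos: [0.438, -0.0914, 0.2412]
tool_rot: [0.001, 0.184, 0.983, -0.0]
contact_force: [0.9, 1.8, 1.3]
gripper_width: 0.467
grasp_force: 0.0
```

Request:
servo_tool(moves=[[[-40,-50,0,0,0,0,40],[-46,-58,20,0,0,0,40],[0,0,30,0,0,-9.3,40],[0,0,35,0,0,-9.4,40],[0,0,0,0,0,0,40],[0,0,0,0,0,0,40]]])

```text
time: 2.6
tool_pos: [0.4746, -0.2066, 0.1604]
tool_rot: [0.001, 0.023, 1.0, -0.0]
contact_force: [0.6, -0.9, 0.2]
gripper_width: 0.47
grasp_force: 0.0
```

```bash
python3 - <<'E'
from h import *
T=manip.grab_frame("top");S=manip.grab_frame("scene");s=manip.state()
R=Rot.from_quat(np.roll(s["tool_rot"],-1)).as_matrix();print(s["tool_pos"],R.round(3).tolist(),s["contact_force"],s["gripper_width"])
a=cv2.resize(T["image"][200:320,305:425],(450,450),interpolation=cv2.INTER_CUBIC)
b=cv2.resize(S["image"][140:260,200:290],(337,450),interpolation=cv2.INTER_CUBIC)
cv2.imwrite("pics/c2.png",np.hstack([a,b]))
E
```

```text
[ 0.47512538 -0.20681963  0.16134808] [[-0.999, 0.044, 0.003], [0.044, 0.999, -0.002], [-0.003, -0.002, -1.0]] [ 0.0730647  -0.03737557  0.31392516] 0.4696329835374438
```

View pics/c2.png

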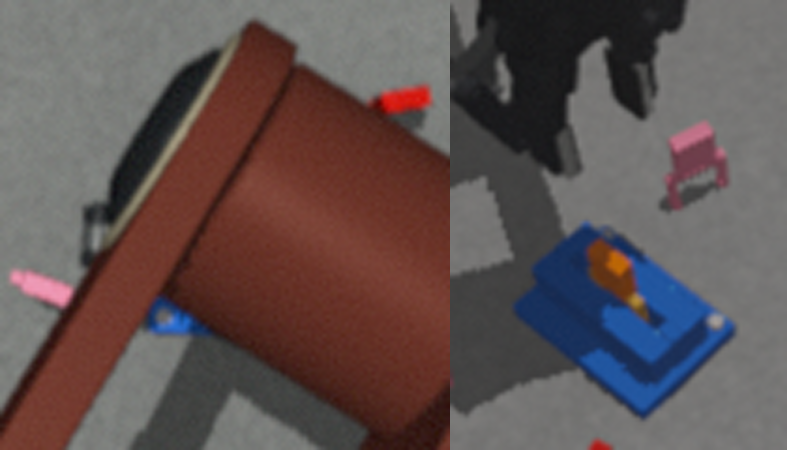

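The left part (top) has the arm hiding the rack. The right part (scene) shows the open fingers above and short of the lug at about (243,212); the slot and clip are untouched. I correct and descend.

Request:
servo_tool(moves=[[[-3.5,-13.5,0,0,0,0,40],[0,0,25,0,0,0,40],[0,0,30,0,0,0,40],[0,0,25,0,0,0,40],[0,0,13,0,0,0,40],[0,0,10,0,0,0,40],[0,0,0,0,0,0,40],[0,0,0,0,0,0,40]]])

```text
time: 3.7
tool_pos: [0.4776, -0.2205, 0.057]
tool_rot: [0.001, 0.022, 1.0, -0.0]
contact_force: [0.0, 0.2, -1.3]
gripper_width: 0.468
grasp_force: 0.0
```

```bash
python3 - <<'E'
from h import *
S=manip.grab_frame("scene");s=manip.state();print(s["tool_pos"],s["tool_rot"],s["contact_force"],s["gripper_width"])
b=cv2.resize(S["image"][160:260,190:300],(660,600),interpolation=cv2.INTER_CUBIC)
for z in (.058,.044): print(px(S,[s["tool_pos"][0],s["tool_pos"][1],z]))
cv2.imwrite("pics/c3.png",b)
E
```

```text
[ 0.47761986 -0.22045673  0.05709793] [ 8.29569872e-04  2.16979636e-02  9.99764090e-01 -5.23360019e-04] [ 0.86808242 -0.89788029 -0.14407761] 0.4662138501461889
[242.59989006 211.21774798]
[243.54340744 215.15667314]
```

View pics/c3.png

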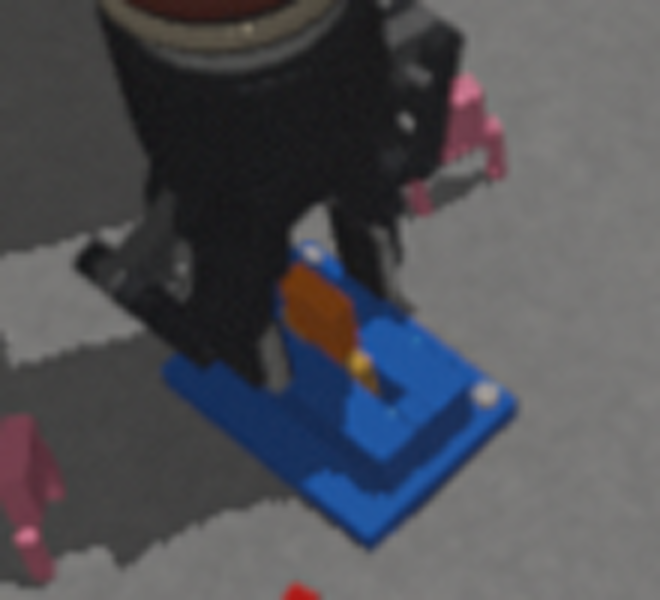

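The lug at about (243,211) stands between the open fingers, roughly mid-way, and the rack is untouched. I close the fingers.

Request:
servo_tool(moves=[[[0,0,-1,0,0,0,20],[0,0,0,0,0,0,12],[0,0,0,0,0,0,0],[0,0,0,0,0,0,0],[0,0,0,0,0,0,0],[0,0,0,0,0,0,0],[0,0,0,0,0,0,0]]])

```text
time: 4.62
tool_pos: [0.4772, -0.2203, 0.0575]
tool_rot: [0.0, 0.022, 1.0, -0.0]
contact_force: [-0.7, -0.3, 6.5]
gripper_width: 0.104
grasp_force: 59.7
```

Request:
servo_tool(moves=[[[0,0,-5,0,0,0,0],[0,0,-20,0,0,0,0],[0,0,-40,0,0,0,0],[0,0,-50,0,0,0,0],[0,0,-50,0,0,0,0],[0,0,0,0,0,0,0],[0,0,0,0,0,0,0]]])

```text
time: 5.5
tool_pos: [0.4763, -0.2195, 0.2206]
tool_rot: [-0.001, 0.022, 1.0, 0.001]
contact_force: [0.3, 0.5, -1.0]
gripper_width: 0.103
grasp_force: 59.0
```

```bash
python3 - <<'E'
from h import *
S=manip.grab_frame("scene");s=manip.state();print(s["tool_pos"],s["tool_rot"],s["contact_force"],s["gripper_width"],s["grasp_force"])
p=s["tool_pos"];u,v=px(S,p).astype(int);print(u,v)
m=masks(S["image"]);bb=S["image"].astype(int);br=(bb[...,2]>bb[...,0]+25)&(bb[...,1]>bb[...,0]+12)
uu,vv=blob(br,(u-25,v-20,u+30,v+40));print(len(uu),uu.min(),uu.max(),vv.min(),vv.max())
b=cv2.resize(S["image"][v-40:v+40,u-45:u+45],(675,600),interpolation=cv2.INTER_CUBIC)
cv2.imwrite("pics/c4.png",b)
E
```

```text
[ 0.47585081 -0.21924419  0.21960118] [-0.00167857  0.02168713  0.99976278  0.00110898] [ 0.41176014  0.78567433 -0.88966713] 0.09832118960242293 59.00905251502991
229 155
172 225 241 148 177
```

View pics/c4.png

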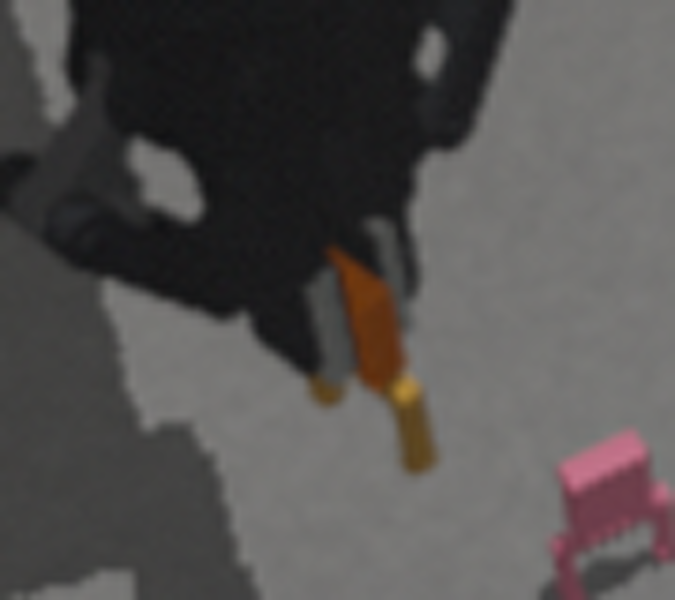

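The clip is held by the orange lug. Its right jaw ends at about (239,178) and the left at about (228,169), and both hang downwards. I check these against prediction.

```bash
python3 - <<'E'
from h import *
S=manip.grab_frame("scene");s=manip.state();p=s["tool_pos"]
R=Rot.from_quat(np.roll(s["tool_rot"],-1)).as_matrix();print(p,R.round(4).tolist())
for x in(-14.8,14.8,-18,18):
  for y in(-3,3):
    for z in (-9.9,):
      q=p+R@(np.array([-x,y,35.5-z])/1000);print(x,y,px(S,q).round(1),q.round(3))
for x,z in((-12,46),(12,46),(-12,19),(12,19)):
  print("lug",x,z,[px(S,p+R@(np.array([-x,y,35.5-z])/1000)).round(1) for y in(-5,5)])
im=S["image"].astype(int);b,g,r=im[...,0],im[...,1],im[...,2]
br=(r>b+30)&(g>.6*r);o=(r>b+40)&(g<.55*r)
for n,m in(("brass",br),("orange",o)):
  for v in range(148,180):
    u=np.nonzero(m[v,205:255])[0]+205
    if len(u): print(n,v,u.min(),u.max(),len(u))
E
```

```text
[ 0.47571893 -0.2192089   0.21925978] [[-0.999, 0.0434, -0.0039], [0.0434, 0.9991, 0.0026], [0.004, 0.0025, -1.0]]
-14.8 -3 [226.1 169.5] [ 0.461 -0.221  0.174]
-14.8 3 [228.7 167.4] [ 0.461 -0.215  0.174]
14.8 -3 [238.1 178.5] [ 0.49  -0.223  0.174]
14.8 3 [240.7 176.4] [ 0.49  -0.217  0.174]
-18 -3 [224.9 168.5] [ 0.457 -0.221  0.174]
-18 3 [227.5 166.4] [ 0.458 -0.215  0.174]
18 -3 [239.4 179.5] [ 0.493 -0.223  0.174]
18 3 [242.  177.4] [ 0.494 -0.217  0.174]
lug -12 46 [array([220.8, 149.5]), array([225.5, 146. ])]
lug 12 46 [array([231.1, 157.1]), array([235.7, 153.4])]
lug -12 19 [array([223.6, 160.2]), array([228.1, 156.7])]
lug 12 19 [array([233.6, 167.7]), array([238. , 164.1])]
brass 152 234 234 1
brass 153 235 235 1
brass 155 236 236 1
brass 156 236 236 1
brass 157 230 236 2
brass 161 231 237 2
brass 162 237 237 1
brass 163 237 237 1
brass 164 237 237 1
brass 165 232 238 4
brass 166 225 239 9
brass 167 225 239 11
brass 168 226 239 8
brass 169 236 240 5
brass 170 237 240 4
brass 171 237 240 4
brass 172 237 240 4
brass 173 237 240 4
brass 174 238 241 4
brass 175 238 241 4
brass 176 238 241 4
brass 177 238 240 3
orange 148 228 228 1
orange 149 228 229 2
orange 150 229 230 2
orange 151 229 232 4
orange 152 230 233 4
orange 153 230 234 5
orange 154 231 234 4
orange 155 230 234 5
orange 156 231 235 5
orange 157 231 235 5
orange 158 231 235 5
orange 159 232 235 4
orange 160 232 236 5
orange 161 232 236 5
orange 162 232 236 5
orange 163 232 236 5
orange 164 232 235 4
orange 165 233 234 2
```

The grip agrees with prediction to within about a pixel. Next I turn to the shaft's direction and carry the clip over the groove.

Request:
servo_tool(moves=[[[0,0,0,0,0,9.3,0],[0,0,0,0,0,9.4,0],[8,36,0,0,0,0,0],[8,36,0,0,0,0,0],[8,36,0,0,0,0,0],[8,36,0,0,0,0,0],[8,36,0,0,0,0,0],[8,36,0,0,0,0,0],[7,37,0,0,0,0,0],[0,0,0,0,0,0,0],[0,0,0,0,0,0,0],[0,0,0,0,0,0,0]]])

```text
time: 7.1
tool_pos: [0.5167, 0.0349, 0.2213]
tool_rot: [-0.001, 0.184, 0.983, -0.0]
contact_force: [-0.7, -0.3, -0.8]
gripper_width: 0.105
grasp_force: 59.0
```

```bash
cat > st.py <<'E'
from h import *
s=manip.state();p=s["tool_pos"];R=Rot.from_quat(np.roll(s["tool_rot"],-1)).as_matrix()
b=p+R@[0,0,.0355]
a=np.radians(68.7);Y=np.array([np.cos(a),np.sin(a),0]);X=np.array([Y[1],-Y[0],0])
d=b-np.array([.5161,.0366,.09])
print("t%.2f tcp"%s["time"],p.round(4),"bore rel groove mm: x %.1f y %.1f z %.1f"%(d@X*1e3,d@Y*1e3,d[2]*1e3),"yaw",np.degrees(np.arctan2(R[1,1],R[0,1])).round(2),"tz",R[:,2].round(4))
F=s["contact_force"];print("F stand x %.1f y %.1f z %.1f"%(F@X,F@Y,F[2]),"tau",s["ft_torque"].round(2),"w %.3f g %.1f"%(s["gripper_width"],s["grasp_force"]))
E
python3 st.py
```

```text
t7.10 tcp [0.5167 0.0349 0.2213] bore rel groove mm: x 1.1 y -1.4 z 95.8 yaw 68.74 tz [-1.3e-03 -2.0e-04 -1.0e+00]
F stand x -0.5 y -0.6 z -0.8 tau [-0.05  0.05 -0.  ] w 0.105 g 59.0
```

Request:
servo_tool(moves=[[[1,1.4,20,0,0,0,0],[0,0,30,0,0,0,0],[0,0,10,0,0,0,0],[0,0,0,0,0,0,0],[0,0,0,0,0,0,0],[0,0,0,0,0,0,0]]])

```text
time: 7.85
tool_pos: [0.5174, 0.0374, 0.1633]
tool_rot: [0.001, 0.184, 0.983, 0.0]
contact_force: [1.2, 0.3, -1.2]
gripper_width: 0.107
grasp_force: 59.0
```

```bash
python3 st.py; python3 - <<'E'
from h import *
S=manip.grab_frame("scene");T=manip.grab_frame("top")
b=cv2.resize(S["image"][80:160,300:400],(500,400),interpolation=cv2.INTER_CUBIC)
a=cv2.resize(T["image"][195:275,190:250],(300,400),interpolation=cv2.INTER_CUBIC)
cv2.imwrite("pics/c5.png",np.hstack([b,a]))
E
```

```text
t7.85 tcp [0.5174 0.0374 0.1633] bore rel groove mm: x 1.0 y 1.2 z 37.8 yaw 68.81 tz [ 2.3e-03 -2.0e-04 -1.0e+00]
F stand x 1.0 y 0.8 z -1.2 tau [ 0.01  0.04 -0.  ] w 0.107 g 59.0
```

View pics/c5.png

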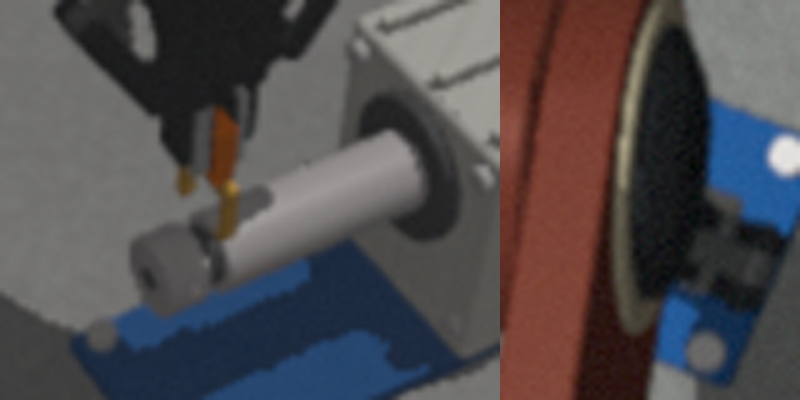

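The picture shows the clip mouth down above the groove, with the right jaw at about (346,127) near the groove at about (343,130). The top view is blocked by the wrist. I hold briefly to see whether the readings settle.

Request:
servo_tool(moves=[[[0,0,0,0,0,0,0],[0,0,0,0,0,0,0],[0,0,0,0,0,0,0],[0,0,0,0,0,0,0]]])

```text
time: 8.45
tool_pos: [0.5166, 0.0375, 0.162]
tool_rot: [-0.0, 0.184, 0.983, -0.0]
contact_force: [0.5, 0.0, -0.4]
gripper_width: 0.104
grasp_force: 59.0
```

```bash
python3 st.py; python3 - <<'E'
from h import *
for i in range(4):
    manip.grab_frame("top");print(manip.state()["tool_pos"].round(4))
E
python3 st.py
```

```text
t8.45 tcp [0.5166 0.0375 0.162 ] bore rel groove mm: x 0.2 y 1.0 z 36.5 yaw 68.81 tz [-1.e-04  0.e+00 -1.e+00]
F stand x 0.5 y 0.2 z -0.4 tau [-0.   -0.02  0.03] w 0.104 g 59.0
[0.5166 0.0374 0.162 ]
[0.5166 0.0375 0.162 ]
[0.5166 0.0375 0.162 ]
[0.5166 0.0375 0.162 ]
t8.65 tcp [0.5166 0.0375 0.162 ] bore rel groove mm: x 0.2 y 1.0 z 36.5 yaw 68.81 tz [-1.e-04 -0.e+00 -1.e+00]
F stand x 0.8 y -0.0 z -0.7 tau [-0.01  0.   -0.01] w 0.105 g 59.0
```

Request:
servo_tool(moves=[[[0.2,-1,4,0,0,0,0],[0,0,5,0,0,0,0],[0,0,3,0,0,0,0],[0,0,0,0,0,0,0],[0,0,0,0,0,0,0],[0,0,0,0,0,0,0],[0,0,0,0,0,0,0]]])

```text
time: 9.52
tool_pos: [0.5162, 0.0366, 0.1502]
tool_rot: [0.0, 0.184, 0.983, 0.0]
contact_force: [0.0, -0.5, -0.9]
gripper_width: 0.101
grasp_force: 59.0
```

```bash
python3 st.py
```

```text
t9.53 tcp [0.5162 0.0366 0.1502] bore rel groove mm: x 0.1 y 0.0 z 24.7 yaw 68.81 tz [ 4.e-04 -0.e+00 -1.e+00]
F stand x 0.2 y -0.4 z -0.9 tau [0.03 0.04 0.04] w 0.101 g 59.0
```

Now feel downwards: 22 would be land contact, 13 core contact.

Request:
servo_tool(moves=[[[0,0,1,0,0,0,0],[0,0,1,0,0,0,0],[0,0,0.7,0,0,0,0],[0,0,0.5,0,0,0,0],[0,0,0,0,0,0,0],[0,0,0,0,0,0,0]]])

```text
time: 10.28
tool_pos: [0.5161, 0.0367, 0.1468]
tool_rot: [0.0, 0.184, 0.983, 0.0]
contact_force: [0.4, 1.3, -0.3]
gripper_width: 0.101
grasp_force: 59.1
```

```bash
python3 st.py
```

```text
t10.28 tcp [0.5161 0.0367 0.1468] bore rel groove mm: x -0.0 y 0.1 z 21.3 yaw 68.81 tz [ 2.e-04  3.e-04 -1.e+00]
F stand x -0.1 y 1.3 z -0.3 tau [ 0.35 -0.2   0.01] w 0.101 g 59.1
```

Request:
servo_tool(moves=[[[0,0.4,0.5,0,0,0,0],[0,0,0.5,0,0,0,0],[0,0,0,0,0,0,0],[0,0,0,0,0,0,0],[0,0,0,0,0,0,0]]])

```text
time: 10.9
tool_pos: [0.5162, 0.0369, 0.1457]
tool_rot: [-0.0, 0.184, 0.983, -0.0]
contact_force: [0.5, -0.1, -1.2]
gripper_width: 0.102
grasp_force: 59.0
```

```bash
python3 st.py
```

```text
t10.90 tcp [0.5162 0.0369 0.1457] bore rel groove mm: x -0.1 y 0.3 z 20.2 yaw 68.81 tz [-2.e-04 -1.e-04 -1.e+00]
F stand x 0.5 y 0.1 z -1.2 tau [ 0.16 -0.03 -0.02] w 0.102 g 59.0
```

Request:
servo_tool(moves=[[[0,0,0.8,0,0,0,0],[0,0,0.8,0,0,0,0],[0,0,0.8,0,0,0,0],[0,0,0,0,0,0,0],[0,0,0,0,0,0,0]]])

```text
time: 11.52
tool_pos: [0.5162, 0.0369, 0.1433]
tool_rot: [-0.0, 0.184, 0.983, -0.0]
contact_force: [-0.1, 1.1, -0.4]
gripper_width: 0.107
grasp_force: 59.0
```

```bash
python3 st.py
```

```text
t11.53 tcp [0.5162 0.0369 0.1433] bore rel groove mm: x -0.0 y 0.3 z 17.8 yaw 68.81 tz [-2.e-04 -1.e-04 -1.e+00]
F stand x -0.5 y 1.0 z -0.4 tau [ 0.06 -0.01  0.02] w 0.107 g 59.0
```

In the groove (below 22 mm without load). Continue down to the core.

Request:
servo_tool(moves=[[[0,0,0.8,0,0,0,0],[0,0,0.8,0,0,0,0],[0,0,0.8,0,0,0,0],[0,0,0.8,0,0,0,0],[0,0,0,0,0,0,0],[0,0,0,0,0,0,0]]])

```text
time: 12.28
tool_pos: [0.5156, 0.0373, 0.1401]
tool_rot: [-0.001, 0.184, 0.983, 0.0]
contact_force: [-4.6, 2.6, 3.5]
gripper_width: 0.103
grasp_force: 59.8
```

```bash
python3 st.py
```

```text
t12.28 tcp [0.5156 0.0373 0.1401] bore rel groove mm: x -0.7 y 0.4 z 14.6 yaw 68.81 tz [-1.7e-03  7.0e-04 -1.0e+00]
F stand x -5.2 y 0.8 z 3.5 tau [0.47 0.97 0.01] w 0.103 g 59.8
```

Request:
servo_tool(moves=[[[0,0,-1.5,0,0,0,0],[1.2,0,0,0,0,0,0],[0,0,0.8,0,0,0,0],[0,0,0.7,0,0,0,0],[0,0,0.5,0,0,0,0],[0,0,0,0,0,0,0],[0,0,0,0,0,0,0]]])

```text
time: 13.15
tool_pos: [0.515, 0.0374, 0.1396]
tool_rot: [-0.0, 0.184, 0.983, -0.0]
contact_force: [-1.5, 1.2, 1.7]
gripper_width: 0.098
grasp_force: 59.4
```

```bash
python3 st.py
```

```text
t13.15 tcp [0.515  0.0374 0.1396] bore rel groove mm: x -1.3 y 0.4 z 14.1 yaw 68.82 tz [-3.e-04  1.e-04 -1.e+00]
F stand x -1.8 y 0.6 z 1.7 tau [0.16 0.46 0.02] w 0.098 g 59.4
```

Request:
servo_tool(moves=[[[0.4,0,0.3,0,0,0,0],[0,0,0.5,0,0,0,0],[0,0,0.5,0,0,0,0],[0,0,0,0,0,0,0],[0,0,0,0,0,0,0]]])

```text
time: 13.78
tool_pos: [0.5146, 0.0376, 0.1383]
tool_rot: [-0.0, 0.184, 0.983, 0.0]
contact_force: [-1.7, 1.5, 2.0]
gripper_width: 0.101
grasp_force: 59.5
```

```bash
python3 st.py
```

```text
t13.78 tcp [0.5146 0.0376 0.1383] bore rel groove mm: x -1.8 y 0.4 z 12.8 yaw 68.81 tz [-5.e-04  1.e-04 -1.e+00]
F stand x -2.2 y 0.8 z 2.0 tau [0.23 0.7  0.07] w 0.101 g 59.5
```

Request:
servo_tool(moves=[[[0.3,0,0.3,0,0,0,0],[0,0,0.5,0,0,0,0],[0,0,0.2,0,0,0,0],[0,0,0,0,0,0,0],[0,0,0,0,0,0,0]]])

```text
time: 14.4
tool_pos: [0.5147, 0.0377, 0.138]
tool_rot: [0.0, 0.184, 0.983, 0.0]
contact_force: [-4.5, 1.5, 6.1]
gripper_width: 0.105
grasp_force: 60.0
```

```bash
python3 st.py
```

```text
t14.40 tcp [0.5147 0.0377 0.138 ] bore rel groove mm: x -1.7 y 0.5 z 12.5 yaw 68.82 tz [ 4.e-04  0.e+00 -1.e+00]
F stand x -4.7 y -0.3 z 6.1 tau [0.25 0.86 0.03] w 0.105 g 60.0
```

Request:
servo_tool(moves=[[[0.3,0,0.5,0,0,0,0],[0,0,0.7,0,0,0,0],[0,0,0,0,0,0,0],[0,0,0,0,0,0,0]]])

```text
time: 14.9
tool_pos: [0.5147, 0.0378, 0.1373]
tool_rot: [0.001, 0.184, 0.983, 0.0]
contact_force: [-4.2, 1.0, 7.5]
gripper_width: 0.101
grasp_force: 60.3
```

```bash
python3 st.py
```

```text
t14.90 tcp [0.5147 0.0378 0.1373] bore rel groove mm: x -1.7 y 0.6 z 11.8 yaw 68.82 tz [ 1.1e-03  1.0e-04 -1.0e+00]
F stand x -4.3 y -0.6 z 7.5 tau [ 0.34  0.95 -0.06] w 0.101 g 60.3
```

Request:
servo_tool(moves=[[[0.6,0,0.5,0,0,0,0],[0,0,0.7,0,0,0,0],[0,0,0,0,0,0,0],[0,0,0,0,0,0,0]]])

```text
time: 15.4
tool_pos: [0.5147, 0.038, 0.1367]
tool_rot: [0.001, 0.184, 0.983, 0.0]
contact_force: [-3.3, 1.3, 8.1]
gripper_width: 0.101
grasp_force: 60.5
```

```bash
python3 st.py
```

```text
t15.40 tcp [0.5147 0.038  0.1367] bore rel groove mm: x -1.7 y 0.8 z 11.2 yaw 68.81 tz [ 0.0028  0.     -1.    ]
F stand x -3.5 y 0.1 z 8.1 tau [ 0.26  0.71 -0.01] w 0.101 g 60.5
```

Request:
servo_tool(moves=[[[0,0,0.8,0,0,0,0],[0,0,0.8,0,0,0,0],[0,0,0,0,0,0,0],[0,0,0,0,0,0,0]]])

```text
time: 15.9
tool_pos: [0.5148, 0.0381, 0.1352]
tool_rot: [0.001, 0.184, 0.983, 0.0]
contact_force: [-3.0, 1.8, 7.8]
gripper_width: 0.106
grasp_force: 60.6
```

```bash
python3 st.py
```

```text
t15.90 tcp [0.5148 0.0381 0.1352] bore rel groove mm: x -1.6 y 0.9 z 9.7 yaw 68.81 tz [ 3.1e-03  2.0e-04 -1.0e+00]
F stand x -3.5 y 0.6 z 7.8 tau [0.38 0.76 0.01] w 0.106 g 60.6
```

Sliding down over the core at about 8 N, as described. Continue.

Request:
servo_tool(moves=[[[0,-0.3,0.8,0,0,0,0],[0,0,0.8,0,0,0,0],[0,0,0.8,0,0,0,0],[0,0,0,0,0,0,0],[0,0,0,0,0,0,0]]])

```text
time: 16.52
tool_pos: [0.5145, 0.0377, 0.1321]
tool_rot: [0.001, 0.184, 0.983, 0.0]
contact_force: [-2.3, 0.8, 3.6]
gripper_width: 0.106
grasp_force: 60.0
```

```bash
python3 st.py
```

```text
t16.52 tcp [0.5145 0.0377 0.1321] bore rel groove mm: x -1.8 y 0.5 z 6.6 yaw 68.81 tz [ 0.0028  0.     -1.    ]
F stand x -2.5 y -0.1 z 3.6 tau [ 0.27  0.5  -0.01] w 0.106 g 60.0
```

Request:
servo_tool(moves=[[[0,0,0.8,0,0,0,0],[0,0,0.8,0,0,0,0],[0,0,0.8,0,0,0,0],[0,0,0.8,0,0,0,0],[0,0,0.6,0,0,0,0],[0,0,0,0,0,0,0],[0,0,0,0,0,0,0]]])

```text
time: 17.4
tool_pos: [0.514, 0.0377, 0.1272]
tool_rot: [0.001, 0.184, 0.983, 0.0]
contact_force: [5.9, 1.3, -1.4]
gripper_width: 0.103
grasp_force: 58.9
```

```bash
python3 st.py
```

```text
t17.40 tcp [0.514  0.0377 0.1272] bore rel groove mm: x -2.3 y 0.3 z 1.7 yaw 68.81 tz [ 1.6e-03  1.0e-04 -1.0e+00]
F stand x 5.0 y 3.3 z -1.4 tau [ 0.28 -0.94  0.02] w 0.103 g 58.9
```

Request:
servo_tool(moves=[[[-0.7,0,0.3,0,0,0,0],[0,0,0.6,0,0,0,0],[0,0,0.5,0,0,0,0],[0,0,0,0,0,0,0],[0,0,0,0,0,0,0]]])

```text
time: 18.02
tool_pos: [0.514, 0.0377, 0.1257]
tool_rot: [-0.0, 0.184, 0.983, 0.0]
contact_force: [0.8, 5.1, 1.1]
gripper_width: 0.103
grasp_force: 59.3
```

```bash
python3 st.py
```

```text
t18.02 tcp [0.514  0.0377 0.1257] bore rel groove mm: x -2.4 y 0.3 z 0.2 yaw 68.81 tz [-5.e-04  7.e-04 -1.e+00]
F stand x -1.1 y 5.0 z 1.1 tau [ 0.83 -0.3  -0.02] w 0.103 g 59.3
```

Request:
servo_tool(moves=[[[0,0.5,0.4,0,0,0,0],[0,0,0.4,0,0,0,0],[0,0,0.3,0,0,0,0],[0,0,0,0,0,0,0],[0,0,0,0,0,0,0]]])

```text
time: 18.65
tool_pos: [0.5141, 0.0377, 0.1251]
tool_rot: [-0.0, 0.184, 0.983, -0.0]
contact_force: [-2.1, 2.7, 5.0]
gripper_width: 0.097
grasp_force: 59.9
```

```bash
python3 st.py
```

```text
t18.65 tcp [0.5141 0.0377 0.1251] bore rel groove mm: x -2.3 y 0.3 z -0.4 yaw 68.81 tz [-9.e-04 -4.e-04 -1.e+00]
F stand x -2.9 y 1.7 z 5.0 tau [0.48 0.31 0.05] w 0.097 g 59.9
```

Request:
servo_tool(moves=[[[0,0.2,0.4,0,0,0,0],[0,0,0.4,0,0,0,0],[0,0,0,0,0,0,0],[0,0,0,0,0,0,0]]])

```text
time: 19.15
tool_pos: [0.5143, 0.0377, 0.125]
tool_rot: [-0.0, 0.184, 0.983, -0.001]
contact_force: [-3.5, 3.5, 8.2]
gripper_width: 0.108
grasp_force: 60.5
```

```bash
python3 st.py
```

```text
t19.15 tcp [0.5143 0.0377 0.125 ] bore rel groove mm: x -2.1 y 0.3 z -0.5 yaw 68.81 tz [-9.e-04 -9.e-04 -1.e+00]
F stand x -4.5 y 2.0 z 8.2 tau [0.39 0.64 0.05] w 0.108 g 60.5
```

Crown on the core: z stopped at -0.5 mm while the load rises. I ease off and release.

Request:
servo_tool(moves=[[[0,0,-0.8,0,0,0,0],[0,0,0,0,0,0,8],[0,0,0,0,0,0,16],[0,0,0,0,0,0,25],[0,0,0,0,0,0,30],[0,0,0,0,0,0,30],[0,0,0,0,0,0,30]]])

```text
time: 20.02
tool_pos: [0.5144, 0.0381, 0.1246]
tool_rot: [-0.0, 0.184, 0.983, -0.0]
contact_force: [0.1, 0.0, 1.4]
gripper_width: 0.358
grasp_force: 0.0
```

```bash
python3 st.py
```

```text
t20.02 tcp [0.5144 0.0381 0.1246] bore rel groove mm: x -2.1 y 0.7 z -0.9 yaw 68.81 tz [-1.e-04 -1.e-04 -1.e+00]
F stand x 0.1 y 0.1 z 1.4 tau [ 0.02 -0.07  0.02] w 0.358 g 0.0
```

Request:
servo_tool(moves=[[[0,0,-10,0,0,0,30],[0,0,-30,0,0,0,30],[0,0,-50,0,0,0,30],[0,0,-50,0,0,0,30],[40,30,0,0,0,0,30],[40,40,0,0,0,0,30],[30,50,0,0,0,0,30],[0,50,0,0,0,0,30],[0,50,0,0,0,0,30],[0,0,0,0,0,0,30],[0,0,0,0,0,0,30]]])

```text
time: 21.4
tool_pos: [0.4913, 0.2828, 0.2651]
tool_rot: [0.0, 0.184, 0.983, -0.0]
contact_force: [-0.3, -0.5, -0.5]
gripper_width: 0.352
grasp_force: 0.0
```

```bash
python3 st.py; python3 - <<'E'
from h import *
S=manip.grab_frame("scene");T=manip.grab_frame("top")
b=cv2.resize(S["image"][90:160,310:390],(457,400),interpolation=cv2.INTER_CUBIC)
a=cv2.resize(T["image"][205:265,195:245],(333,400),interpolation=cv2.INTER_CUBIC)
cv2.imwrite("pics/c6.png",np.hstack([b,a]))
im=T["image"].astype(int);b,g,r=im[...,0],im[...,1],im[...,2]
u,v=blob((r>120)&(r>b+60),(205,220,240,260));c=(u.mean(),v.mean());print(len(u),c)
im=S["image"].astype(int);b,g,r=im[...,0],im[...,1],im[...,2]
u,v=blob((r>120)&(r>b+60)&(g<.75*r),(325,95,365,150));d=(u.mean(),v.mean());print(len(u),d)
p,e=tri(T,c,S,d);print(p,e)
a=np.radians(68.7);Y=np.array([np.cos(a),np.sin(a),0]);X=np.array([Y[1],-Y[0],0]);q=onz(T,*c,.135)-np.array([.5161,.0366,.09]);print("top lug x y",q@X*1e3,q@Y*1e3)
E
```

```text
t21.40 tcp [0.4913 0.2828 0.2651] bore rel groove mm: x -112.6 y 220.4 z 139.6 yaw 68.83 tz [ 1.e-04 -4.e-04 -1.e+00]
F stand x -0.1 y -0.6 z -0.5 tau [ 0.   -0.04 -0.01] w 0.352 g 0.0
130 (np.float64(218.26153846153846), np.float64(237.6846153846154))
47 (np.float64(339.8510638297872), np.float64(115.97872340425532))
[0.51582507 0.03374887 0.13838985] 0.0013558387842562253
top lug x y 0.4306208865691886 -2.7509838063325502
```

View pics/c6.png

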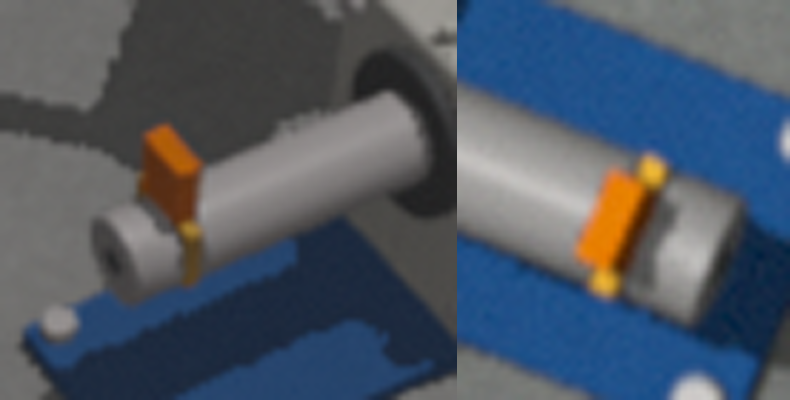

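The scene view shows the clip seated in the groove: lug up at about (340,116) and jaw down around the core at about (343,134). The top view shows it square across the shaft at (218,238), with the brass ends even on both sides. The gripper is well clear, so I hand in.

```bash
python3 -c "
from plant import manip
print(manip.job_done())"
```

```text
the job is handed in; nothing more can be done
None
```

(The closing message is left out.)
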